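# Clear the spring gauge and hold it drawn to its mark

### The job

Scraps have been left on the plate of the spring-loaded length gauge: first clear the black rubber bung and the cork offcut off it into the blue waste bin, leaving the rod home. Then take the gauge's black grip post, draw the rod out against its spring until the red pointer points at the orange clip on the tick strip, and finish while still holding it there - do not let go, as the reading is taken with you holding it. Do not shift the orange clip, and do not disturb the tube tray, the specimen cup or the culture dish.

Things in the scene. Friction and masses are not known exactly. Their poses are not given: they have to be found in the camera images.
- gauge: spring-loaded length gauge fixed to the bench: aluminium plate 150 (x) by 370 (y) by 12 mm; origin at the centre of its underside. A dark steel sleeve (27 mm across at most, axis 45 mm above the bench, from y = -184 to -35 mm) holds the spring; the rod comes out of it along the gauge's +y. A white tick strip, top 30 mm above the bench, runs along the plate's +x edge from x = 57 to 71 mm. The scraps lie on the plate's top, 12 mm above the bench
- rod (a joint): how far the rod is drawn out, m: 0 is home, 0.13 the end of travel, growing along the gauge's +y. The spring pulls it home with 3.6 N at 0, rising 60 N per m (about 9.6 N at 0.10). The pointer points at the middle of the orange clip when this value equals joint clip
- rod_grip (a point): on the axis of the upright round black grip post at the rod's end, 78 mm above the bench. The post is 22 mm across and stands clear from 56 to 100 mm above the bench; below it are a 26 mm square block and the 12 mm rod. Can be pinched from above in any direction. The red pointer arm, 6 mm wide, leaves the block towards the gauge's +x at 45 mm above the bench. Axes as the gauge
- rod_pointer (a point): tip of the red pointer, 57 mm from the post's axis, 45 mm above the bench. Axes as the gauge
- clip (a joint): where the orange index clip stands along the tick strip, m, on the same scale and direction as joint rod; it stays by friction and must not be moved
- clip_mark (a point): middle of the orange clip's top edge on the side of the rod, 38 mm above the bench. The clip is 10 mm wide along the gauge's y. Axes as the gauge
- bung: black rubber bung standing upright on the gauge's plate, round, 21 mm across at the foot, 27 mm at the top, 24 mm high; origin at the centre of its underside, z up
- offcut: brown cork offcut lying on the gauge's plate, 24 (x) by 34 (y) by 20 mm with a smaller lump on top to 25 mm; origin at the centre of its underside, z up
- bin: round open blue waste bin fixed on the bench, 104 mm high, 136 mm across at the rim and 116 mm at the foot, wall 3 mm, floor 4 mm; origin at the centre of its underside
- tray: white tray of capped tubes, 162 by 89 by 44 mm, loose, origin at the centre of its underside; to be left alone
- cup: specimen cup with red lid, 62 mm across, 69 mm high, loose, origin at the centre of its underside; to be left alone
- dish: round culture dish, 90 mm across, 14 mm high, loose, origin at the centre of its underside; to be left alone

How it is judged:
By the outcome, as a careful person would: the job done as asked, in the order asked, and still so for the second after the job is handed in, while the arm keeps its last pose, push and grip.
It also fails if it takes over 59 s, if anything falls off the work surface, if the arm or the gripper's body presses on something with over 40 N, if the wrist force passes 120 N, or if a joint passes its speed limit or range.

### The arm

A 6-joint arm with a two-finger parallel gripper is mounted at the origin on a cart in front of the work surface, level with it; the furniture and walls round the work are solid. World frame = base frame: x ahead of the robot, y to its left, z up, the work surface at z = 0. Lengths are in m, angles in degrees, forces in N, time in s.
With the tool pointing down it reaches from about 0.25 to 0.8 m from the base axis. Payload 3.9 kg.
Tool frame: the origin (TCP) lies at the very end of the fingers, on their centre line; the grasp point (between the pads) lies 19 mm behind it; z points along the fingers, y is the direction in which the jaws open and shut (so a half turn about z gives the same grasp; the last joint's range is limited). The gripper opens to 85 mm and grips with 20 to 120 N. Pads are 22 mm wide; open, the fingers measure 114 mm over their backs; the gripper's body (76 mm by 85 mm) begins 54 mm behind the grasp point. The pads swing forward as they close: fully open they stand 13 mm farther back than shut.
Start: joints at [-64.63, 14.897, -7.913, 67.191, 0, 90], TCP at [0.225, -0.474, 0.231] pointing down, gripper open.
Joint ranges: [-159.42, 159.42], [-47.68, 98.78], [-73.54, 78.23], [-108.79, 121.32], [-90, 84.71], [-180, 180]. Speed limits (degrees/s): [147.25, 147.25, 180, 180, 180, 180].

### API

Orientations are given as [roll, pitch, yaw] about the fixed x, y, z axes, in that order (R = Rz(yaw) Ry(pitch) Rx(roll)).
In Python, from bench import sensors, vision, ticket gives the robot as it stands. The module is installed in compiled form; this text tells all that it offers.
- The arm moves only by the tool play_rows, never from a script. Its argument "plan" is a list of rows, each a list of 6 numbers: the shift along the tool's x, y, z in m, then the turn, a rotation vector about the tool's x, y, z in degrees. In form: [[x, y, z, rx, ry, rz], ...]. A call has 1 to 5 rows; each row is the pose to reach, as a shift and turn from the pose measured when the call began, along the tool's axes at that moment; what a row does not reach only later rows make up. A row lasts 1/8 s, in which the tool goes at most 62.5 mm and 10.7 degrees, less where a joint would pass 70% of its speed; a pose out of reach is approached as far as the arm can. A call with a gripper value outside its range is refused whole. "claw" is the finger opening in m, from 0 to 0.0854, set as the call begins (left out, the last holds). The fingers move at their own pace and stop on an object; "squeeze" is the grip in N (left out, the last holds). Time passes only in rows, so rows that repeat a pose let the fingers close. It gives the time, the measured TCP pose, the force and the opening at its end, in the units of the state.
- sensors.observe(): the state, without advancing time (a new reading comes with each control period).
- vision.get_image(name): name is "scene" or "top" or "wrist"; returns (picture, depth): 384x512x3 uint8, red, green, blue; 384x512 float32, m along the optical axis (not along the pixel's ray), 0 where there is no reading.
- vision.calibration(name): a dict with "intrinsics" (3x3 intrinsics, pixels), "world_from_camera" (4x4, takes a point from camera to world coordinates). Camera axes: x right, y up, looking along -z (the intrinsics and any distortion apply to the point x, -y, -z); pixel columns grow to the right and rows downward; lengths in m; the calibration is good to about 2 mm. A picture is of the moment at which its call begins: read the wrist's pose just before it. calibration takes no time and is no camera call; for the wrist camera it gives the pose at the moment of the call.
- ticket.sign_off(): hands the job in, once; it reports no verdict.
The state is a dict: "t": time; "qpos": joint angles; "joint_vel": joint speeds; "effort": joint torques, N m; "tool_pos": TCP position; "eef_rot": TCP orientation; "force": force on the tool from outside, world axes, zero at the start; "torque": the same for the moment, N m; "gripper_width": finger opening in m.
Only numpy, scipy, OpenCV 4.12 (cv2) and the standard library are available. Lean on these libraries where they do the work, as an engineer would, in place of code of your own. Each camera call takes 0.05 s, during which the arm holds its last target.

## Working session

There is one attempt and no reset: what is moved stays moved. The work goes in short steps, Python scripts to look and compute and a tool call to move; the robot and the scene stay as the last step left them, time stands still between calls to the robot, and variables do not carry over. Pictures are saved under pics/ and viewed, and the job is handed in when it is done.

Besides the shell and the picture viewer there is one more tool, called as name(argument=value, ...), one argument or row to a line, values as JSON. play_rows: Moves the arm, as the interface text tells. Its arguments: {"type":"object","properties":{"plan":{"type":"array","items":{"type":"array","items":{"type":"number"}}},"claw":{"type":"number"},"squeeze":{"type":"number"}},"required":["plan"]}

```bash
mkdir -p pics; cat > h.py <<'E'
import numpy as np, cv2
from bench import sensors, vision, ticket
def grab(n,f):
    c=vision.calibration(n); p,d=vision.get_image(n)
    cv2.imwrite(f'pics/{f}.png',p[:,:,::-1]); np.savez(f'pics/{f}.npz',p=p,d=d,K=c['intrinsics'],T=c['world_from_camera']); return p,d,c
def load(f):
    z=np.load(f'pics/{f}.npz'); return z['p'],z['d'],z['K'],z['T']
def ray(K,T,u,v):
    r=np.array([(u-K[0,2])/K[0,0],-(v-K[1,2])/K[1,1],-1.]); return T[:3,3],T[:3,:3]@r
def onplane(K,T,u,v,z):
    o,r=ray(K,T,u,v); return o+r*(z-o[2])/r[2]
def pt(K,T,d,u,v):
    o,r=ray(K,T,u,v); return o+r*d[int(v),int(u)]
E
python3 - <<'E'
from h import *
print(sensors.observe())
for n in('scene','top','wrist'):
    p,d,c=grab(n,n+'0'); print(n,c)
E
```

```text
{'t': 0.0, 'qpos': array([-6.46302767e+01,  1.49380657e+01, -7.98471107e+00,  6.71887932e+01,
        1.02245820e-03,  8.99999127e+01]), 'joint_vel': array([-0.08083916,  0.03810891, -0.04288763,  0.0205471 , -0.0510708 ,
       -0.02631244]), 'effort': array([ 1.18703727e-03, -4.05688012e+01,  2.53917503e+01,  1.90188544e-02,
       -1.98703270e-05, -8.08784080e-06]), 'tool_pos': array([ 0.22466286, -0.47377152,  0.23045045]), 'eef_rot': array([-1.79888430e+02, -1.02262625e-03,  2.53698087e+01]), 'force': array([ 0.05593921, -1.12688343, -0.21014978]), 'torque': array([-0.03511303,  0.01071651,  0.03555153]), 'gripper_width': 0.08555264828223114}
scene {'intrinsics': array([[470.52700014,   0.        , 253.17014028],
       [  0.        , 470.52700014, 192.57782084],
       [  0.        ,   0.        ,   1.        ]]), 'world_from_camera': array([[-0.76728987,  0.47758629, -0.42799251,  0.00768448],
       [-0.64129906, -0.57279618,  0.51052919,  0.668076  ],
       [-0.00133073,  0.66619507,  0.74577635,  1.08011296],
       [ 0.        ,  0.        ,  0.        ,  1.        ]])}
t
[... 182 characters left out ...]
om_camera': array([[-0.02152664,  0.98037514, -0.19596222,  0.32518042],
       [-0.9995376 , -0.02531448, -0.0168451 , -0.00990069],
       [-0.0214752 ,  0.19550898,  0.98046675,  1.38343446],
       [ 0.        ,  0.        ,  0.        ,  1.        ]])}
wrist {'intrinsics': array([[331.75321345,   0.        , 256.89251284],
       [  0.        , 331.75321345, 193.22373322],
       [  0.        ,   0.        ,   1.        ]]), 'world_from_camera': array([[ 0.429165  ,  0.86239454,  0.26850151,  0.29326704],
       [-0.90322094,  0.4107675 ,  0.12434627, -0.44061144],
       [-0.00305616, -0.29588125,  0.95521984,  0.37308589],
       [ 0.        ,  0.        ,  0.        ,  1.        ]])}
```

View pics/scene0.png

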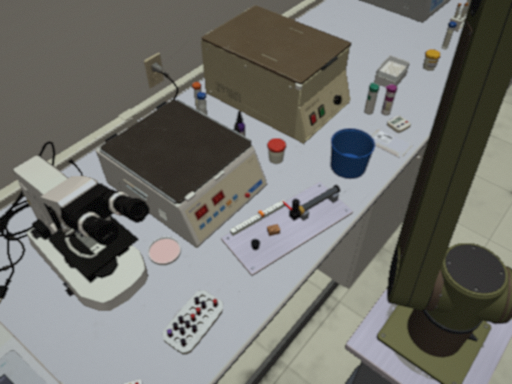

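View pics/top0.png

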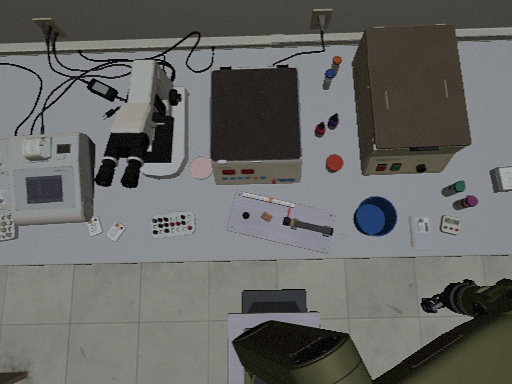

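View pics/wrist0.png

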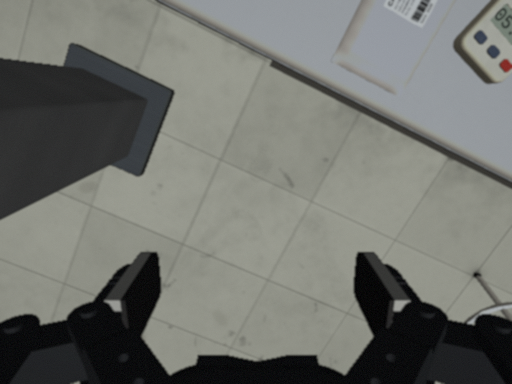

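```bash
python3 - <<'E'
from h import *
p,d,K,T=load('top0')
c=p[170:265,205:405]; cv2.imwrite('pics/top0z.png',cv2.resize(c[:,:,::-1],None,fx=4,fy=4,interpolation=cv2.INTER_CUBIC))
p2,d2,K2,T2=load('scene0')
c=p2[120:280,210:400]; cv2.imwrite('pics/scene0z.png',cv2.resize(c[:,:,::-1],None,fx=3.6,fy=3.6,interpolation=cv2.INTER_CUBIC))
for n,u,v in [('bung',246,215),('offcut',266,216),('post',286,222),('sleeve',312,228),('bin',376,216),('binrimL',354,216),('plateTL',240,193),('cup',334,163)]:
    print(n,pt(K,T,d,u,v).round(3))
E
```

```text
bung [0.489 0.087 0.036]
offcut [0.484 0.016 0.037]
post [ 0.455 -0.053  0.097]
sleeve [ 0.436 -0.143  0.058]
bin [ 0.478 -0.381  0.003]
binrimL [ 0.478 -0.298  0.025]
plateTL [0.574 0.11  0.01 ]
cup [ 0.663 -0.23   0.068]
```

View pics/top0z.png

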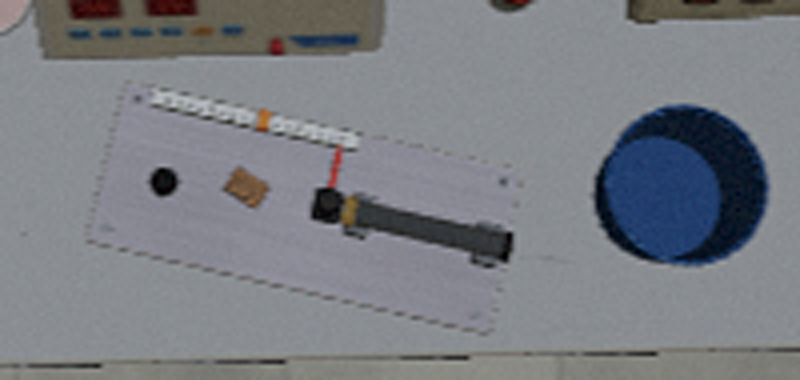

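View pics/scene0z.png

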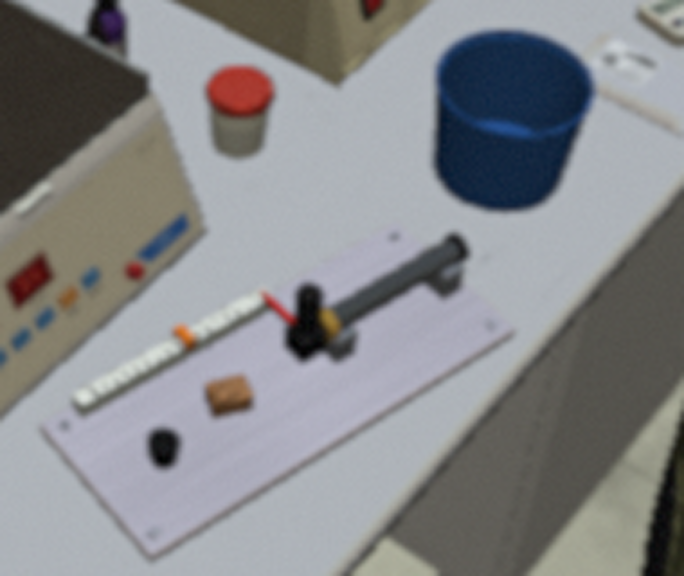

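```bash
cat >> h.py <<'E'
from scipy.spatial.transform import Rotation as Rn
def plan(x,y,z,yaw=None,n=None):
    s=sensors.observe(); R=Rn.from_euler('xyz',s['eef_rot'],degrees=True)
    d=R.inv().apply(np.array([x,y,z])-s['tool_pos'])
    yw=s['eef_rot'][2] if yaw is None else yaw
    G=Rn.from_euler('xyz',[180,0,yw],degrees=True); rv=np.degrees((R.inv()*G).as_rotvec())
    print('t',round(s['t'],2),'tcp',s['tool_pos'].round(4),'rot',s['eef_rot'].round(2),'F',s['force'].round(1),'w',round(s['gripper_width'],4))
    print('shift',d.round(4),'turn',rv.round(2),'minrows',max(np.linalg.norm(d)/.0625,np.linalg.norm(rv)/10.7).round(1)); return d,rv
def cloud(d,K,T):
    v,u=np.mgrid[:d.shape[0],:d.shape[1]]
    r=np.stack([(u-K[0,2])/K[0,0],-(v-K[1,2])/K[1,1],-np.ones(u.shape)],-1)*d[...,None]
    return r@T[:3,:3].T+T[:3,3]
E
python3 - <<'E'
from h import *
for f in('top0','scene0'):
    p,d,K,T=load(f); X=cloud(d,K,T); h=cv2.cvtColor(p,cv2.COLOR_RGB2HSV)
    ws=(X[...,0]>.38)&(X[...,0]<.62)&(X[...,1]>-.2)&(X[...,1]<.2)&(X[...,2]>.008)&(X[...,2]<.15)
    H,S,V=h[...,0],h[...,1],h[...,2]
    m={'orange/brown':ws&(H>4)&(H<25)&(S>100),'red':ws&((H<4)|(H>174))&(S>120),'black':ws&(V<45)}
    for k,mm in m.items():
        n,l,st,c=cv2.connectedComponentsWithStats(mm.astype(np.uint8))
        for i in range(1,n):
            if st[i,4]>4:
                q=X[l==i]; print(f,k,st[i],c[i].round(1),'med',np.median(q,0).round(3),'min',q.min(0).round(3),'max',q.max(0).round(3))
    # plate edge direction
    b=(X[...,0]>.3)&(X[...,0]<.7)&(X[...,1]>-.6)&(X[...,1]<-.2)&(X[...,2]>.098)&(X[...,2]<.112)&(H>100)&(H<125)&(S>100)
    q=X[b]; print(f,'binrim',len(q),q.min(0),q.max(0),(q.min(0)+q.max(0))/2)
E
```

```text
top0 orange/brown [253 177   5   2   9] [255.2 177.4] med [0.617 0.051 0.072] min [0.616 0.044 0.066] max [0.619 0.058 0.078]
top0 orange/brown [269 197   4   6  14] [270.4 199.9] med [ 0.541 -0.002  0.038] min [ 0.534 -0.007  0.014] max [0.551 0.004 0.042]
top0 orange/brown [262 212  10  10  53] [266.2 216.4] med [0.483 0.016 0.034] min [ 0.466 -0.002  0.023] max [0.499 0.03  0.04 ]
top0 orange/brown [290 219   5   7  18] [292.2 222.2] med [ 0.456 -0.075  0.055] min [ 0.448 -0.082  0.018] max [ 0.469 -0.069  0.062]
top0 red [273 180   3   4   9] [273.7 181.6] med [ 0.602 -0.016  0.059] min [ 0.598 -0.019  0.054] max [ 0.61  -0.012  0.063]
top0 red [287 212   2   5   5] [287.8 214. ] med [ 0.487 -0.062  0.049] min [ 0.484 -0.062  0.011] max [ 0.495 -0.06   0.052]
top0 black [243 212   6   7  31] [245.5 215.1] med [0.489 0.09  0.036] min [0.478 0.08  0.03 ] max [0.5   0.098 0.042]
top0 black [283 217   8   9  50] [286.3 221. ] med [ 0.459 -0.053  0.095] min [ 0.449 -0.066  0.043] max [ 0.476 -0.043  0.104]
top0 binrim 117 [ 0.40322223 -0.42208092  0.0981216 ] [ 0.64658169 -0.29003075 
[... 513 characters left out ...]
 0.021 0.034] min [0.466 0.003 0.019] max [0.493 0.034 0.042]
scene0 red [245 193   5   4  13] [247.1 194.6] med [ 0.601 -0.012  0.059] min [ 0.597 -0.018  0.056] max [ 0.61  -0.008  0.065]
scene0 red [284 203  10   8  21] [288.6 206.8] med [ 0.485 -0.06   0.05 ] min [ 0.462 -0.068  0.044] max [ 0.506 -0.046  0.072]
scene0 black [290 200  11  19 122] [294.9 210.3] med [ 0.456 -0.047  0.062] min [ 0.445 -0.064  0.038] max [ 0.47  -0.04   0.104]
scene0 black [252 240   7   9  45] [254.9 244. ] med [0.483 0.094 0.036] min [0.476 0.081 0.022] max [0.494 0.101 0.04 ]
scene0 binrim 155 [ 0.39978239 -0.42176467  0.09800567] [ 0.53133605 -0.28557229  0.10911742] [ 0.46555922 -0.35366848  0.10356154]
```

```bash
python3 - <<'E'
from h import *
plan(.46,.03,.23,77)
E
```

```text
t 0.15 tcp [ 0.2247 -0.4739  0.2306] rot [-179.91   -0.     25.37] F [-0.8 -0.4  0.3] w 0.0855
shift [ 0.4285 -0.3545  0.0012] turn [-8.000e-02 -4.000e-02 -5.163e+01] minrows 8.9
```

play_rows(
  plan=[
    [0.043, -0.035, 0, 0, 0, -6],
    [0.088, -0.073, 0, 0, 0, -12],
    [0.135, -0.112, 0, 0, 0, -18],
    [0.182, -0.15, 0, 0, 0, -24],
    [0.229, -0.19, 0, 0, 0, -30],
  ],
  claw=0.0854,
)

```text
t: 0.78
tool_pos: [0.3507, -0.2024, 0.2309]
eef_rot: [-180.0, -0.1, 55.5]
force: [0.5, 0.1, -0.4]
gripper_width: 0.0857
```

```bash
python3 - <<'E'
from h import *
plan(.46,.03,.23,77)
E
```

```text
t 0.78 tcp [ 0.3507 -0.2024  0.2309] rot [-1.7995e+02 -6.0000e-02  5.5530e+01] F [ 0.5  0.1 -0.4] w 0.0857
shift [ 0.2534 -0.0415  0.0012] turn [ -0.03  -0.06 -21.47] minrows 4.1
```

play_rows(
  plan=[
    [0.055, -0.009, 0, 0, 0, -5],
    [0.11, -0.018, 0, 0, 0, -10],
    [0.165, -0.027, 0, 0, 0, -15],
    [0.215, -0.035, 0, 0, 0, -19],
    [0.253, -0.041, 0, 0, 0, -21.5],
  ],
)

```text
t: 1.4
tool_pos: [0.4606, 0.0314, 0.231]
eef_rot: [-180.0, -0.1, 77.2]
force: [0.6, 0.3, -0.0]
gripper_width: 0.0852
```

```bash
python3 - <<'E'
from h import *
plan(.46,.03,.23,77)
p,d,c=grab('wrist','w1')
plan(.46,.03,.23,77)
E
```

```text
t 1.4 tcp [0.4606 0.0314 0.231 ] rot [-1.7997e+02 -7.0000e-02  7.7210e+01] F [ 0.6  0.3 -0. ] w 0.0852
shift [-0.0015 -0.0003  0.001 ] turn [-0.03 -0.07  0.21] minrows 0.0
t 1.45 tcp [0.4629 0.0347 0.2309] rot [179.95  -0.31  77.41] F [3.2 3.7 0.5] w 0.0852
shift [-0.0052 -0.0018  0.0009] turn [ 0.05 -0.31  0.41] minrows 0.1
```

View pics/w1.png

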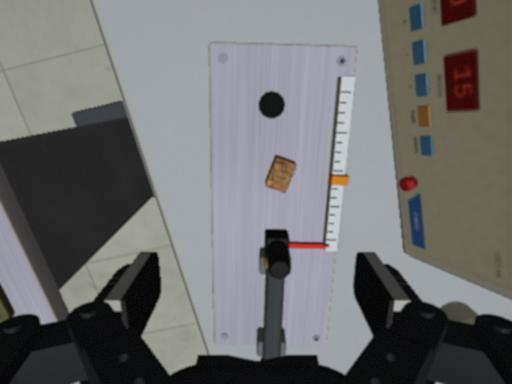

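play_rows(
  plan=[
    [0, 0, 0, 0, 0, 0],
    [0, 0, 0, 0, 0, 0],
  ],
)

```text
t: 1.7
tool_pos: [0.4624, 0.0343, 0.2307]
eef_rot: [180.0, -0.3, 77.4]
force: [-0.8, 0.3, -0.4]
gripper_width: 0.0855
```

```bash
python3 - <<'E'
from h import *
p,d,c=grab('wrist','w1')
plan(.47,.065,.19,77)
E
```

```text
t 1.75 tcp [0.4623 0.0339 0.2308] rot [179.99  -0.28  77.34] F [-0.4 -0.5  0. ] w 0.0855
shift [0.0318 0.0007 0.0409] turn [ 0.01 -0.28  0.34] minrows 0.8
```

play_rows(
  plan=[
    [0.016, 0, 0.02, 0, 0, 0],
    [0.032, 0, 0.041, 0, -0.3, 0.3],
    [0.032, 0, 0.041, 0, -0.3, 0.3],
    [0.032, 0, 0.041, 0, -0.3, 0.3],
  ],
)

```text
t: 2.25
tool_pos: [0.4693, 0.0644, 0.1905]
eef_rot: [180.0, 0.0, 77.0]
force: [-0.6, -0.6, 0.2]
gripper_width: 0.0855
```

```bash
cat > meas.py <<'E'
from h import *
def blobs(f):
    p,d,K,T=load(f); h=cv2.cvtColor(cv2.GaussianBlur(p,(3,3),0),cv2.COLOR_RGB2HSV)
    H,S,V=h[...,0],h[...,1],h[...,2]; X=cloud(d,K,T)
    ws=(X[...,0]>.38)&(X[...,0]<.57)&(X[...,1]>-.2)&(X[...,1]<.2)&(X[...,2]>.008)&(X[...,2]<.15)
    out={}
    for k,mm in {'orange':ws&(H>8)&(H<22)&(S>190),'brown':ws&(H>4)&(H<22)&(S>80)&(S<190),'red':ws&((H<4)|(H>174))&(S>140),'black':ws&(V<45)}.items():
        n,l,st,c=cv2.connectedComponentsWithStats(mm.astype(np.uint8))
        for i in range(1,n):
            if st[i,4]>60: 
                q=X[l==i]; out[k+str(i)]=(l==i); print(f,k,i,st[i],c[i].round(1),np.median(q,0).round(4),'z',np.percentile(q[:,2],[2,98]).round(3))
    return out,p,d,K,T
def tri(a,b):
    A=[];B=[]
    M=np.zeros((3,3));v=np.zeros(3)
    for o,r in(a,b):
        r=r/np.linalg.norm(r);P=np.eye(3)-np.outer(r,r);M+=P;v+=P@o
    x=np.linalg.solve(M,v);return x
E
python3 - <<'E'
from meas import *
plan(.47,.065,.19,77)
grab('wrist','w2')
blobs('w1');blobs('w2')
E
```

```text
t 2.25 tcp [0.4693 0.0644 0.1905] rot [1.7997e+02 4.0000e-02 7.6980e+01] F [-0.6 -0.6  0.2] w 0.0855
shift [0.0008 0.0006 0.0005] turn [ 0.03  0.04 -0.02] minrows 0.0
w1 orange 1 [329 180  17   7 103] [336.7 182.9] [0.5404 0.0021 0.0381] z [0.036 0.04 ]
w1 brown 1 [265 160  29  35 660] [279.  177.2] [0.4829 0.02   0.0325] z [0.026 0.038]
w1 brown 2 [328 178  19  11  80] [337.5 183.7] [ 5.42e-01 -5.00e-04  3.75e-02] z [0.032 0.039]
w1 red 1 [287 246  38   6 161] [304.8 248.5] [ 0.4941 -0.0605  0.0475] z [0.045 0.049]
w1 black 1 [259  97  23  24 425] [270.1 108.4] [0.4882 0.091  0.036 ] z [0.035 0.037]
w1 black 2 [ 261  234   27   48 1004] [275.3 256.6] [ 0.4628 -0.0449  0.0796] z [0.038 0.101]
w2 orange 1 [335 219  19   9 139] [344.3 223.1] [0.5409 0.0024 0.0382] z [0.035 0.039]
w2 brown 1 [266 197  32  39 815] [281.1 215.9] [0.4832 0.0217 0.0322] z [0.022 0.038]
w2 brown 2 [334 216  22  14  80] [344.1 223.6] [5.401e-01 1.000e-04 3.700e-02] z [0.027 0.04 ]
w2 red 1 [290 291  42   6 213] [310.4 293.2] [ 0.4959 -0.0604  0.0476] z [0.045 0.052]
w2 black 1 [259 132  25  26 511] [271.  144.7] [0.4884 0.0913 0.0359] z [0.034 0.037]
w2 black 2 [ 261  276   31   63 1491] [277.4 305.7] [ 0.4629 -0.0447  0.0765] z [0.034 0.101]
```

View pics/w2.png

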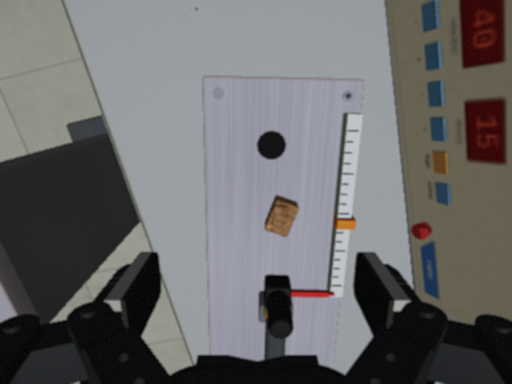

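```bash
python3 - <<'E'
from meas import *
o1=blobs('w1');o2=blobs('w2')
def cen(o,k):
    m=o[0][k]; v,u=np.nonzero(m); return u.mean(),v.mean()
for k in('black1','brown1','orange1'):
    a=cen(o1,k);b=cen(o2,k); print(k,tri(ray(o1[3],o1[4],*a),ray(o2[3],o2[4],*b)).round(4))
for f in('w1','w2','top0'):
    p,d,K,T=load(f);X=cloud(d,K,T);q=X[(X[...,2]>.025)&(X[...,2]<.034)&(X[...,0]>.5)&(X[...,0]<.57)&(abs(X[...,1])<.15)&(p.min(2)>150)]
    if len(q)>30:
        c,s,vt=np.linalg.svd(q[:,:2]-q[:,:2].mean(0));print(f,'strip',len(q),q.mean(0),'dir deg from y',np.degrees(np.arctan2(vt[0][0],vt[0][1])),s)
for o in(o1,o2):
    m,p,d,K,T=o
    for k,z in(('brown1',.033),('black1',.036)):
        c=max(cv2.findContours(m[k].astype(np.uint8),0,2)[0],key=cv2.contourArea)[:,0]
        w=np.array([onplane(K,T,u,v,z)[:2]*1000 for u,v in c],np.float32)
        print(k,cv2.minAreaRect(w))
    # red line dir
    v,u=np.nonzero(m['red1']); w=np.array([onplane(K,T,a,b,.048)[:2] for a,b in zip(u,v)]);c=w.mean(0);_,_,vt=np.linalg.svd(w-c);print('red dir',vt[0],np.degrees(np.arctan2(vt[0][1],vt[0][0])),'c',c,'tip',w[w[:,0].argmax()])
E
```

```text
w1 orange 1 [329 180  17   7 103] [336.7 182.9] [0.5404 0.0021 0.0381] z [0.036 0.04 ]
w1 brown 1 [265 160  29  35 660] [279.  177.2] [0.4829 0.02   0.0325] z [0.026 0.038]
w1 brown 2 [328 178  19  11  80] [337.5 183.7] [ 5.42e-01 -5.00e-04  3.75e-02] z [0.032 0.039]
w1 red 1 [287 246  38   6 161] [304.8 248.5] [ 0.4941 -0.0605  0.0475] z [0.045 0.049]
w1 black 1 [259  97  23  24 425] [270.1 108.4] [0.4882 0.091  0.036 ] z [0.035 0.037]
w1 black 2 [ 261  234   27   48 1004] [275.3 256.6] [ 0.4628 -0.0449  0.0796] z [0.038 0.101]
w2 orange 1 [335 219  19   9 139] [344.3 223.1] [0.5409 0.0024 0.0382] z [0.035 0.039]
w2 brown 1 [266 197  32  39 815] [281.1 215.9] [0.4832 0.0217 0.0322] z [0.022 0.038]
w2 brown 2 [334 216  22  14  80] [344.1 223.6] [5.401e-01 1.000e-04 3.700e-02] z [0.027 0.04 ]
w2 red 1 [290 291  42   6 213] [310.4 293.2] [ 0.4959 -0.0604  0.0476] z [0.045 0.052]
w2 black 1 [259 132  25  26 511] [271.  144.7] [0.4884 0.0913 0.0359] z [0.034 0.037]
w2 black 2 [ 261  276   31   63 1491] [277.4 305.7] [ 0.4629 -0.0447  0.0765] z [0.034 0.101]
black1 [0.4883 0.0909 0.0342]

[... 341 characters left out ...]
 -165.61179786771822 [0.671437   0.04353969]
brown1 ((482.8210754394531, 19.52103614807129), (33.57734680175781, 22.864999771118164), 56.67087173461914)
black1 ((488.3211364746094, 91.03306579589844), (21.94666290283203, 21.44729995727539), 32.26066970825195)
red dir [ 0.96983494 -0.24376256] -14.108716933503581 c [ 0.49413301 -0.06004088] tip [ 0.51430022 -0.06518416]
brown1 ((483.0541076660156, 20.68479347229004), (35.35336685180664, 23.607389450073242), 56.848453521728516)
black1 ((488.38006591796875, 91.19638061523438), (22.449668884277344, 21.60145378112793), 77.13521575927734)
red dir [ 0.97034485 -0.24172479] -13.98836118479022 c [ 0.49505648 -0.05985485] tip [ 0.51497426 -0.06416388]
```

```bash
python3 - <<'E'
from h import *
plan(.488,.091,.06,76);plan(.488,.091,.015,76)
E
```

```text
t 2.3 tcp [0.4696 0.0645 0.1908] rot [1.7993e+02 2.0000e-02 7.6980e+01] F [-0.  -0.4  0. ] w 0.0851
shift [0.03   0.0117 0.1308] turn [0.07 0.02 0.98] minrows 2.2
t 2.3 tcp [0.4696 0.0645 0.1908] rot [1.7993e+02 2.0000e-02 7.6980e+01] F [-0.  -0.4  0. ] w 0.0851
shift [0.0301 0.0117 0.1758] turn [0.07 0.02 0.98] minrows 2.9
```

play_rows(
  plan=[
    [0.02, 0.008, 0.045, 0, 0, 1],
    [0.03, 0.0117, 0.09, 0, 0, 1],
    [0.03, 0.0117, 0.13, 0, 0, 1],
    [0.03, 0.0117, 0.13, 0, 0, 1],
  ],
  claw=0.05,
  squeeze=30,
)

```text
t: 2.8
tool_pos: [0.4855, 0.09, 0.0591]
eef_rot: [-179.8, 0.2, 75.9]
force: [-0.0, -0.3, 0.1]
gripper_width: 0.0498
```

```bash
python3 - <<'E'
from h import *
plan(.488,.091,.015,76)
grab('wrist','w3')
E
```

```text
t 2.8 tcp [0.4855 0.09   0.0591] rot [-1.7978e+02  1.6000e-01  7.5940e+01] F [-0.  -0.3  0.1] w 0.0498
shift [0.0017 0.0023 0.0441] turn [-0.22  0.16 -0.06] minrows 0.7
```

View pics/w3.png

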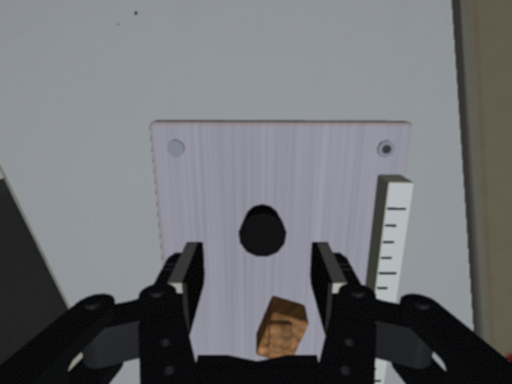

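play_rows(
  plan=[
    [0.001, 0.0015, 0.022, 0, 0, 0],
    [0.0017, 0.0023, 0.044, 0, 0, 0],
    [0.0017, 0.0023, 0.044, 0, 0, 0],
    [0.0017, 0.0023, 0.044, 0, 0, 0],
  ],
)

```text
t: 3.35
tool_pos: [0.4916, 0.0914, 0.0189]
eef_rot: [179.9, -0.0, 75.9]
force: [0.7, 0.3, 0.3]
gripper_width: 0.0502
```

play_rows(
  plan=[
    [0, 0, 0, 0, 0, 0],
    [0, 0, 0, 0, 0, 0],
    [0, 0, 0, 0, 0, 0],
    [0, 0, 0, 0, 0, 0],
  ],
  claw=0.01,
  squeeze=30,
)

```text
t: 3.85
tool_pos: [0.4928, 0.0917, 0.0203]
eef_rot: [179.7, -0.1, 75.9]
force: [-1.0, -0.3, 7.2]
gripper_width: 0.024
```

```bash
python3 - <<'E'
from h import *
plan(.488,.091,.18,76)
E
```

```text
t 3.85 tcp [0.4928 0.0917 0.0203] rot [ 1.7971e+02 -7.0000e-02  7.5910e+01] F [-1.  -0.3  7.2] w 0.024
shift [-0.0016 -0.0037 -0.1597] turn [ 0.29 -0.07 -0.09] minrows 2.6
```

play_rows(
  plan=[
    [0, 0, -0.03, 0, 0, 0],
    [0, 0, -0.08, 0, 0, 0],
    [0, 0, -0.13, 0, 0, 0],
    [0, 0, -0.17, 0, 0, 0],
  ],
)

```text
t: 4.35
tool_pos: [0.4923, 0.0918, 0.1928]
eef_rot: [179.6, -0.1, 75.9]
force: [0.8, -0.2, -0.6]
gripper_width: 0.024
```

```bash
python3 - <<'E'
from h import *
plan(.465,-.355,.19,76)
grab('wrist','w4')
E
```

```text
t 4.35 tcp [0.4923 0.0918 0.1928] rot [ 1.796e+02 -1.200e-01  7.592e+01] F [ 0.8 -0.2 -0.6] w 0.024
shift [-0.44    0.0822  0.0025] turn [ 0.4  -0.11 -0.08] minrows 7.2
```

View pics/w4.png

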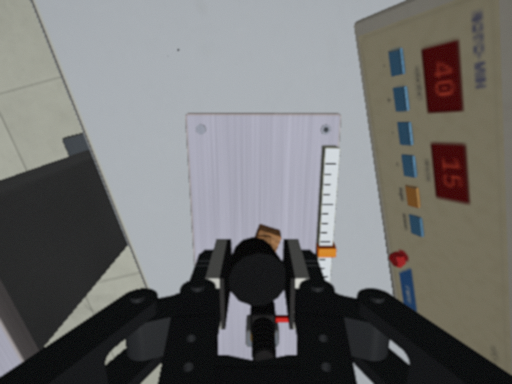

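Bung is held (257,272), offcut untouched. Carry to the bin.

play_rows(
  plan=[
    [-0.04, 0.008, -0.02, 0, 0, 0],
    [-0.095, 0.018, -0.02, 0, 0, 0],
    [-0.15, 0.028, -0.02, 0, 0, 0],
    [-0.205, 0.038, -0.02, 0, 0, 0],
    [-0.26, 0.049, -0.02, 0, 0, 0],
  ],
)

```text
t: 5.03
tool_pos: [0.4787, -0.1735, 0.2171]
eef_rot: [179.2, -0.3, 75.9]
force: [0.6, -0.7, -0.8]
gripper_width: 0.0241
```

```bash
python3 - <<'E'
from h import *
plan(.465,-.355,.2,76)
E
```

```text
t 5.03 tcp [ 0.4787 -0.1735  0.2171] rot [179.15  -0.31  75.93] F [ 0.6 -0.7 -0.8] w 0.0241
shift [-0.1795  0.0306  0.0166] turn [ 0.85 -0.31 -0.07] minrows 2.9
```

play_rows(
  plan=[
    [-0.045, 0.0075, 0.004, 0.2, 0, 0],
    [-0.095, 0.016, 0.008, 0.5, -0.2, 0],
    [-0.145, 0.025, 0.012, 0.8, -0.3, 0],
    [-0.179, 0.0305, 0.017, 0.8, -0.3, 0],
    [-0.179, 0.0305, 0.017, 0.8, -0.3, 0],
  ],
)

```text
t: 5.65
tool_pos: [0.4643, -0.3567, 0.1987]
eef_rot: [180.0, -0.0, 75.7]
force: [-0.1, 1.2, -1.5]
gripper_width: 0.0241
```

```bash
python3 - <<'E'
from h import *
grab('wrist','w5'); p,d,K,T=load('w5'); X=cloud(d,K,T)
b=(X[...,2]>.098)&(X[...,2]<.11)&(X[...,0]<.55)&(X[...,1]<-.27)&(X[...,1]>-.45)&(X[...,0]>.38);h=cv2.cvtColor(p,cv2.COLOR_RGB2HSV);b&=(h[...,0]>100)&(h[...,0]<125)&(h[...,1]>100);q=X[b]
print(q.min(0),q.max(0),len(q))
A=np.c_[2*q[:,:2],np.ones(len(q))];s=np.linalg.lstsq(A,(q[:,:2]**2).sum(1),rcond=None)[0];print('c',s[:2],'r',np.sqrt(s[2]+s[0]**2+s[1]**2))
plan(.465,-.355,.07,76)
E
```

```text
[ 0.40065341 -0.41309752  0.09800149] [ 0.53467415 -0.28639509  0.10592322] 2261
c [ 0.46762289 -0.35338574] r 0.06530021467802363
t 5.7 tcp [ 0.4644 -0.3551  0.199 ] rot [-1.7999e+02 -6.0000e-02  7.5820e+01] F [ 0.2  0.1 -0.9] w 0.0246
shift [1.00e-04 6.00e-04 1.29e-01] turn [-0.01 -0.06 -0.18] minrows 2.1
```

View pics/w5.png

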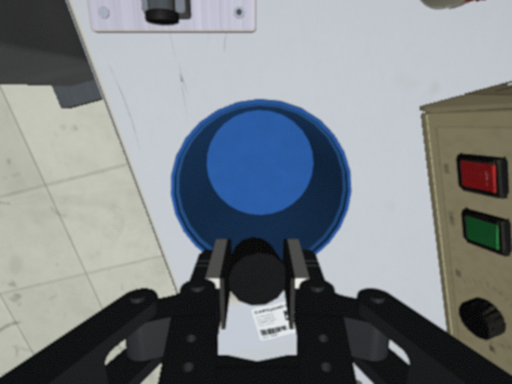

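play_rows(
  plan=[
    [0, 0, 0.045, 0, 0, 0],
    [0.001, 0.002, 0.09, 0, 0, 0],
    [0.001, 0.002, 0.125, 0, 0, 0],
    [0.001, 0.002, 0.125, 0, 0, 0],
  ],
)

```text
t: 6.2
tool_pos: [0.4645, -0.3514, 0.0717]
eef_rot: [-179.6, -0.2, 75.9]
force: [-0.5, -0.1, -0.2]
gripper_width: 0.0243
```

play_rows(
  plan=[
    [0, 0, 0, 0, 0, 0],
    [0, 0, 0, 0, 0, 0],
    [0, 0, 0, 0, 0, 0],
  ],
  claw=0.05,
)

```text
t: 6.58
tool_pos: [0.4654, -0.352, 0.0731]
eef_rot: [-179.8, -0.2, 75.9]
force: [-0.1, -0.9, 0.3]
gripper_width: 0.0501
```

play_rows(
  plan=[
    [0, 0, -0.04, 0, 0, 0],
    [0, 0, -0.09, 0, 0, 0],
    [0, 0, -0.13, 0, 0, 0],
  ],
)

```text
t: 6.95
tool_pos: [0.4664, -0.353, 0.206]
eef_rot: [-179.9, -0.1, 75.9]
force: [0.3, -0.2, 0.5]
gripper_width: 0.0499
```

```bash
python3 - <<'E'
from h import *
plan(.483,.02,.2,56.7)
grab('wrist','w6')
E
```

```text
t 6.95 tcp [ 0.4664 -0.353   0.206 ] rot [-1.7993e+02 -1.1000e-01  7.5910e+01] F [ 0.3 -0.2  0.5] w 0.0499
shift [ 0.3658 -0.0747  0.0068] turn [-0.09 -0.09 19.21] minrows 6.0
```

View pics/w6.png

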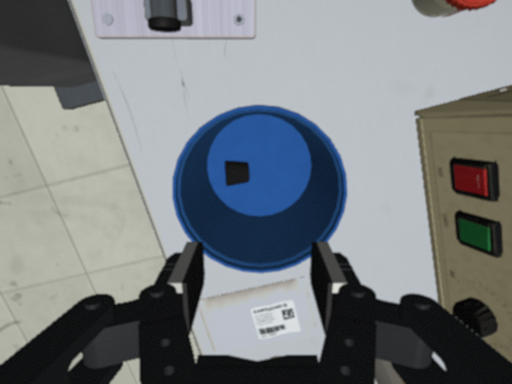

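Bung lies in the bin (236,173). On to the offcut.

play_rows(
  plan=[
    [0.04, -0.008, 0, 0, 0, 2],
    [0.095, -0.019, 0, 0, 0, 5],
    [0.15, -0.031, 0, 0, 0, 8],
    [0.205, -0.042, 0, 0, 0, 11],
    [0.26, -0.053, 0, 0, 0, 14],
  ],
)

```text
t: 7.62
tool_pos: [0.4807, -0.088, 0.2116]
eef_rot: [179.5, -0.1, 61.8]
force: [0.9, 0.5, 0.3]
gripper_width: 0.0502
```

```bash
python3 - <<'E'
from h import *
plan(.483,.02,.15,56.7)
E
```

```text
t 7.62 tcp [ 0.4807 -0.088   0.2116] rot [ 1.7949e+02 -5.0000e-02  6.1780e+01] F [0.9 0.5 0.3] w 0.0502
shift [ 0.0962 -0.0496  0.0613] turn [ 0.5  -0.08  5.08] minrows 2.0
```

play_rows(
  plan=[
    [0.04, -0.02, 0.01, 0.2, 0, 2],
    [0.08, -0.04, 0.04, 0.5, 0, 4],
    [0.096, -0.0495, 0.061, 0.5, 0, 5],
    [0.096, -0.0495, 0.061, 0.5, 0, 5],
    [0.096, -0.0495, 0.061, 0.5, 0, 5],
  ],
)

```text
t: 8.25
tool_pos: [0.4837, 0.0192, 0.1512]
eef_rot: [179.9, -0.1, 56.8]
force: [-0.3, -0.6, 0.2]
gripper_width: 0.0501
```

```bash
python3 - <<'E'
from meas import *
plan(.483,.02,.05,56.7)
grab('wrist','w7')
m,p,d,K,T=blobs('w7')
c=max(cv2.findContours(m[[k for k in m if k[:3]=='bro'][0]].astype(np.uint8),0,2)[0],key=cv2.contourArea)[:,0]
w=np.array([onplane(K,T,u,v,.033)[:2]*1000 for u,v in c],np.float32);print(cv2.minAreaRect(w))
E
```

```text
t 8.25 tcp [0.4837 0.0192 0.1512] rot [ 1.7991e+02 -1.1000e-01  5.6770e+01] F [-0.3 -0.6  0.2] w 0.0501
shift [ 1.000e-04 -1.200e-03  1.012e-01] turn [ 0.09 -0.11  0.07] minrows 1.6
w7 orange 1 [320 162  22  16 202] [330.9 169.8] [0.5416 0.0018 0.0383] z [0.037 0.04 ]
w7 brown 1 [319 160  26  21 114] [332.  170.8] [ 0.542  -0.001   0.0378] z [0.032 0.039]
w7 brown 2 [ 244  168   28   41 1092] [257.9 188. ] [0.4846 0.02   0.0324] z [0.022 0.038]
w7 brown 3 [299 285   8  18  92] [302.6 294. ] [ 0.4695 -0.0728  0.0529] z [0.045 0.09 ]
w7 red 2 [297 264  13  12 104] [303.  269.5] [ 0.4792 -0.0566  0.0476] z [0.022 0.053]
w7 black 1 [ 267  253   40   75 2009] [286.3 289.5] [ 0.4662 -0.0451  0.0781] z [0.036 0.101]
((541.802490234375, -0.294252872467041), (12.17658519744873, 19.036348342895508), 77.82178497314453)
```

View pics/w7.png

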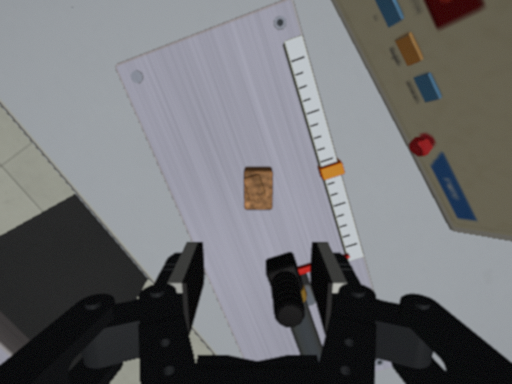

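play_rows(
  plan=[
    [0, -0.001, 0.045, 0, 0, 0],
    [0.0004, -0.001, 0.09, 0, 0, 0],
    [0.0004, -0.001, 0.125, 0, 0, 0],
    [0.0004, -0.001, 0.135, 0, 0, 0],
    [0.0004, -0.001, 0.135, 0, 0, 0],
  ],
)

```text
t: 8.93
tool_pos: [0.4844, 0.0194, 0.017]
eef_rot: [179.9, -0.1, 56.7]
force: [-1.3, -0.0, 0.5]
gripper_width: 0.0499
```

```bash
python3 - <<'E'
from meas import *
plan(.4843,.02,.016,56.7)
grab('wrist','w8')
E
```

```text
t 8.93 tcp [0.4844 0.0194 0.017 ] rot [ 1.7986e+02 -1.4000e-01  5.6660e+01] F [-1.3 -0.   0.5] w 0.0499
shift [ 0.0005 -0.0004  0.001 ] turn [ 0.14 -0.14 -0.04] minrows 0.0
```

View pics/w8.png

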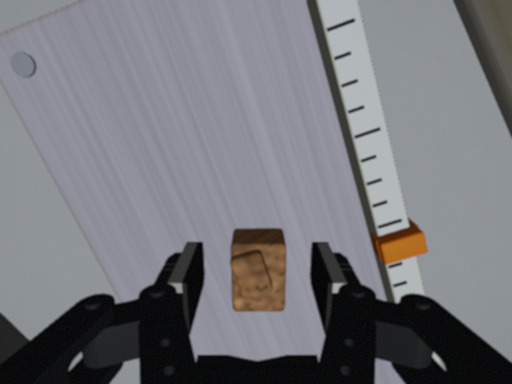

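Offcut (258,270) sits squarely between the fingers. Close.

play_rows(
  plan=[
    [0, 0, 0, 0, 0, 0],
    [0, 0, 0, 0, 0, 0],
    [0, 0, 0, 0, 0, 0],
    [0, 0, 0, 0, 0, 0],
  ],
  claw=0.01,
)

```text
t: 9.48
tool_pos: [0.4869, 0.0195, 0.0194]
eef_rot: [179.6, -0.3, 56.7]
force: [0.1, 0.8, 5.7]
gripper_width: 0.023
```

play_rows(
  plan=[
    [0, 0, -0.03, 0, 0, 0],
    [0, 0, -0.08, 0, 0, 0],
    [0, 0, -0.13, 0, 0, 0],
    [0, 0, -0.18, 0, 0, 0],
    [0, 0, -0.19, 0, 0, 0],
  ],
)

```text
t: 10.1
tool_pos: [0.4878, 0.0196, 0.214]
eef_rot: [179.2, -0.6, 56.7]
force: [0.8, -0.1, -0.1]
gripper_width: 0.0231
```

```bash
python3 - <<'E'
from meas import *
plan(.467,-.354,.21,56.7)
grab('wrist','w9')
E
```

```text
t 10.1 tcp [0.4878 0.0196 0.214 ] rot [179.18  -0.6   56.69] F [ 0.8 -0.1 -0.1] w 0.0231
shift [-0.3237  0.1877  0.0032] turn [ 0.82 -0.6  -0.01] minrows 6.0
```

View pics/w9.png

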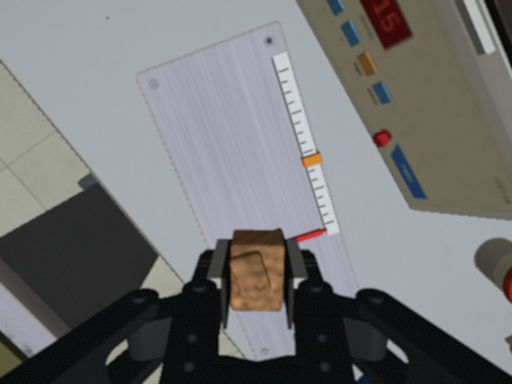

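Offcut held (257,270), plate clear. To the bin.

play_rows(
  plan=[
    [-0.04, 0.023, 0, 0.3, -0.2, 0],
    [-0.088, 0.051, 0, 0.8, -0.6, 0],
    [-0.136, 0.079, 0, 0.8, -0.6, 0],
    [-0.184, 0.107, 0, 0.8, -0.6, 0],
    [-0.232, 0.135, 0, 0.8, -0.6, 0],
  ],
)

```text
t: 10.78
tool_pos: [0.4716, -0.2497, 0.2112]
eef_rot: [-179.8, 0.1, 56.7]
force: [0.4, 0.7, 0.1]
gripper_width: 0.0232
```

```bash
python3 - <<'E'
from meas import *
plan(.467,-.354,.2,56.7)
E
```

```text
t 10.78 tcp [ 0.4716 -0.2497  0.2112] rot [-1.7981e+02  5.0000e-02  5.6690e+01] F [0.4 0.7 0.1] w 0.0232
shift [-0.0896  0.0535  0.0111] turn [-0.19  0.05 -0.01] minrows 1.7
```

play_rows(
  plan=[
    [-0.045, 0.027, 0.004, 0, 0, 0],
    [-0.089, 0.0535, 0.011, 0, 0, 0],
    [-0.089, 0.0535, 0.011, 0, 0, 0],
    [-0.089, 0.0535, 0.06, 0, 0, 0],
    [-0.089, 0.0535, 0.11, 0, 0, 0],
  ],
)

```text
t: 11.4
tool_pos: [0.467, -0.3525, 0.0997]
eef_rot: [-179.8, 0.0, 56.7]
force: [1.0, -0.0, -1.8]
gripper_width: 0.0233
```

```bash
python3 - <<'E'
from meas import *
plan(.467,-.354,.08,56.7)
E
```

```text
t 11.4 tcp [ 0.467  -0.3525  0.0997] rot [-1.7982e+02  3.0000e-02  5.6720e+01] F [ 1.  -0.  -1.8] w 0.0233
shift [-0.0012  0.0009  0.0197] turn [-0.18  0.03  0.02] minrows 0.3
```

play_rows(
  plan=[
    [-0.001, 0.001, 0.02, 0, 0, 0],
    [-0.001, 0.001, 0.025, 0, 0, 0],
  ],
)

```text
t: 11.65
tool_pos: [0.4654, -0.3514, 0.0721]
eef_rot: [-179.5, -0.0, 56.8]
force: [0.2, 1.5, 0.2]
gripper_width: 0.0232
```

play_rows(
  plan=[
    [0, 0, 0, 0, 0, 0],
    [0, 0, 0, 0, 0, 0],
    [0, 0, 0, 0, 0, 0],
  ],
  claw=0.05,
)

```text
t: 12.02
tool_pos: [0.4661, -0.3518, 0.0733]
eef_rot: [-179.6, -0.0, 56.8]
force: [-0.2, 0.4, 0.3]
gripper_width: 0.0503
```

play_rows(
  plan=[
    [0, 0, -0.04, 0, 0, 0],
    [0, 0, -0.09, 0, 0, 0],
    [0, 0, -0.14, 0, 0, 0],
  ],
)

```text
t: 12.4
tool_pos: [0.4669, -0.3524, 0.2155]
eef_rot: [-179.7, 0.0, 56.8]
force: [0.4, -0.1, -0.1]
gripper_width: 0.0497
```

```bash
python3 - <<'E'
from h import *
plan(.46,-.05,.2,76)
grab('wrist','w10')
E
```

```text
t 12.4 tcp [ 0.4669 -0.3524  0.2155] rot [-179.68    0.     56.78] F [ 0.4 -0.1 -0.1] w 0.0497
shift [ 0.2492 -0.1714  0.0164] turn [ -0.31  -0.05 -19.22] minrows 4.8
```

View pics/w10.png

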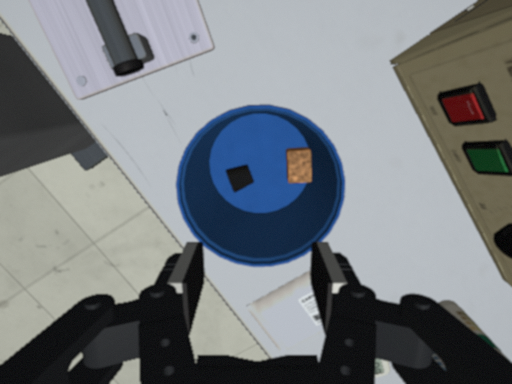

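```bash
python3 - <<'E'
from h import *
plan(.41,-.04,.2,-14)
E
```

```text
t 12.45 tcp [ 0.4699 -0.3546  0.223 ] rot [1.7965e+02 4.0000e-02 5.6780e+01] F [ 2.5 -1.7  4.2] w 0.0499
shift [ 0.2304 -0.2226  0.0215] turn [ 0.33 -0.18 70.78] minrows 6.6
```

play_rows(
  plan=[
    [0.03, -0.03, 0, 0, 0, 9],
    [0.066, -0.064, 0.005, 0, 0, 19],
    [0.102, -0.099, 0.01, 0, 0, 29],
    [0.138, -0.133, 0.01, 0, 0, 39],
    [0.174, -0.168, 0.015, 0, 0, 49],
  ],
)

```text
t: 13.08
tool_pos: [0.425, -0.1159, 0.2077]
eef_rot: [179.7, -0.4, 7.4]
force: [0.8, 0.1, -0.1]
gripper_width: 0.0498
```

```bash
python3 - <<'E'
from h import *
plan(.41,-.04,.2,-14)
E
```

```text
t 13.07 tcp [ 0.425  -0.1159  0.2077] rot [179.69  -0.4    7.42] F [ 0.8  0.1 -0.1] w 0.0498
shift [-0.0051 -0.0772  0.0072] turn [ 0.23 -0.45 21.42] minrows 2.0
```

play_rows(
  plan=[
    [-0.002, -0.028, 0.003, 0, -0.2, 8],
    [-0.004, -0.056, 0.006, 0.2, -0.4, 16],
    [-0.005, -0.077, 0.007, 0.2, -0.4, 21.4],
    [-0.005, -0.077, 0.007, 0.2, -0.4, 21.4],
    [-0.005, -0.077, 0.007, 0.2, -0.4, 21.4],
  ],
)

```text
t: 13.7
tool_pos: [0.4037, -0.0744, 0.2007]
eef_rot: [-178.3, -0.1, -11.7]
force: [0.2, 0.2, 0.2]
gripper_width: 0.0503
```

```bash
python3 - <<'E'
from h import *
plan(.43,-.05,.14,-14)
grab('wrist','w11')
E
```

```text
t 13.7 tcp [ 0.4037 -0.0744  0.2007] rot [-1.7833e+02 -1.2000e-01 -1.1690e+01] F [0.2 0.2 0.2] w 0.0503
shift [ 0.0207 -0.0274  0.0616] turn [-1.68 -0.08  2.31] minrows 1.1
```

View pics/w11.png

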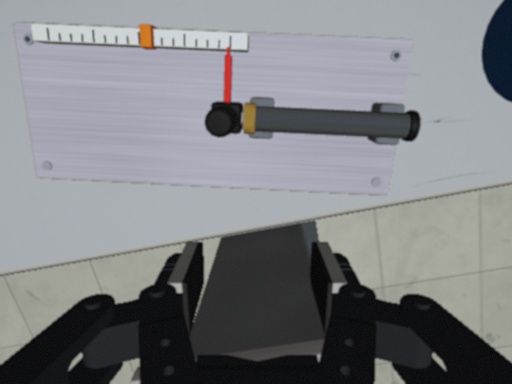

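play_rows(
  plan=[
    [0.01, -0.014, 0.03, -0.8, 0, 1.2],
    [0.0207, -0.0274, 0.0616, -1.7, 0, 2.3],
    [0.0207, -0.0274, 0.0616, -1.7, 0, 2.3],
    [0.0207, -0.0274, 0.0616, -1.7, 0, 2.3],
  ],
)

```text
t: 14.25
tool_pos: [0.4237, -0.0805, 0.1406]
eef_rot: [-178.5, -0.0, -11.8]
force: [-0.4, 0.0, 0.2]
gripper_width: 0.0501
```

```bash
python3 - <<'E'
from meas import *
plan(.43,-.05,.14,-14)
grab('wrist','w12')
P={}
for f in('w11','w12'):
    m,p,d,K,T=blobs(f); X=cloud(d,K,T)
    g=(X[...,2]>.094)&(X[...,2]<.106)&(p.max(2)<70)&(abs(X[...,0]-.46)<.05)&(abs(X[...,1]+.05)<.05)
    q=X[g];v,u=np.nonzero(g);print(f,'posttop',len(q),np.median(q,0).round(4),((q.min(0)+q.max(0))/2).round(4),'size',np.ptp(q,0).round(3),(u.min()+u.max())/2,(v.min()+v.max())/2)
    P[f]=ray(K,T,u.mean(),v.mean())
print('tri',tri(P['w11'],P['w12']).round(4))
E
```

```text
t 14.25 tcp [ 0.4237 -0.0805  0.1406] rot [-1.785e+02 -4.000e-02 -1.181e+01] F [-0.4  0.   0.2] w 0.0501
shift [-0.0001 -0.0311  0.0014] turn [-1.5  -0.01  2.19] minrows 0.5
w11 orange 1 [141  26  12  22 226] [146.1  36.2] [ 0.5409 -0.0006  0.0384] z [0.036 0.04 ]
w11 brown 1 [139  24  16  25 102] [145.3  35.5] [0.5429 0.001  0.0373] z [0.029 0.04 ]
w11 brown 2 [243 103  14  31 359] [249.4 117.8] [ 0.4584 -0.0735  0.0562] z [0.048 0.059]
w11 red 1 [224  48   7  56 293] [227.4  77.1] [ 0.4945 -0.0619  0.0479] z [0.046 0.05 ]
w11 black 1 [206 103  36  33 925] [224.1 118.4] [ 0.4642 -0.0577  0.0991] z [0.054 0.101]
w11 posttop 622 [ 0.4629 -0.0545  0.0999] [ 0.4629 -0.0542  0.098 ] size [0.02  0.019 0.008] 219.5 121.0
w12 orange 1 [108  42  17  27 372] [115.5  55. ] [ 0.5415 -0.001   0.0384] z [0.035 0.04 ]
w12 brown 1 [106  41  23  29 126] [116.1  54.6] [ 0.542  -0.0011  0.0373] z [0.025 0.039]
w12 brown 2 [233 136  18  37 520] [241.8 153.6] [ 0.46   -0.0737  0.0563] z [0.046 0.059]
w12 red 1 [209  71  12  67 444] [215.  106.9] [ 0.4935 -0.0617  0.048 ] z [0.047 0.051]
w12 black 1 [ 185  134   49   51 1775] [209.6 158.4] [ 0.4661 -0.058   0.0974] z [0.048 0.101]
w12 black 2 [389 134  11  14 125] [394.2 141. ] [ 0.442  -0.1861  0.0296] z [0.02  0.048]
w12 posttop 1004 [ 0.4635 -0.0547  0.0998] [ 0.463  -0.0542  0.0981] size [0.02  0.02  0.008] 202.5 167.0
tri [ 0.4627 -0.0538  0.0954]
```

View pics/w12.png

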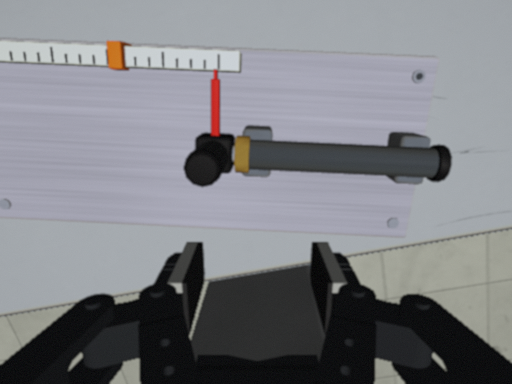

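```bash
python3 - <<'E'
from h import *
s=sensors.observe();print(s['qpos'].round(2),s['joint_vel'].round(2),s['effort'].round(1),s['tool_pos'],s['eef_rot'])
E
```

```text
[-11.87   9.41 -29.57  50.91   1.5  179.94] [-0.09 -0.55  0.14 -0.23 -0.02 -0.12] [ -0.  -31.7  22.4   0.    0.1   0. ] [ 0.42407392 -0.08056289  0.14093423] [-1.78501937e+02 -1.07303592e-01 -1.18126728e+01]
```

```bash
python3 - <<'E'
from h import *
plan(.463,-.0542,.135,15)
E
```

```text
t 14.3 tcp [ 0.4241 -0.0806  0.1409] rot [-1.785e+02 -1.100e-01 -1.181e+01] F [-0.5 -0.6  0.1] w 0.05
shift [ 0.0327 -0.0336  0.0069] turn [ -1.45  -0.46 -26.81] minrows 2.5
```

play_rows(
  plan=[
    [0.008, -0.008, 0, -0.5, 0, -9],
    [0.02, -0.02, 0.003, -1, -0.3, -18],
    [0.0327, -0.0336, 0.006, -1.4, -0.4, -26.8],
    [0.0327, -0.0336, 0.006, -1.4, -0.4, -26.8],
    [0.0327, -0.0336, 0.006, -1.4, -0.4, -26.8],
  ],
)

```text
t: 14.92
tool_pos: [0.4627, -0.0544, 0.1366]
eef_rot: [-180.0, -0.1, 14.9]
force: [-0.1, -0.3, -0.2]
gripper_width: 0.0504
```

```bash
python3 - <<'E'
from h import *
plan(.463,-.0542,.066,15)
grab('wrist','w13')
E
```

```text
t 14.93 tcp [ 0.4627 -0.0544  0.1366] rot [-1.7999e+02 -8.0000e-02  1.4890e+01] F [-0.1 -0.3 -0.2] w 0.0504
shift [ 0.0003 -0.0001  0.0706] turn [-0.01 -0.08 -0.11] minrows 1.1
```

View pics/w13.png

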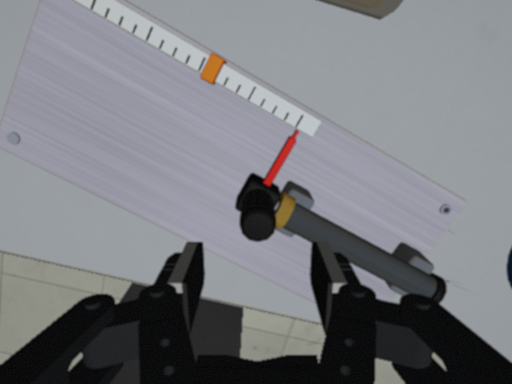

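play_rows(
  plan=[
    [0, 0, 0.025, 0, 0, 0],
    [0, 0, 0.055, 0, 0, 0],
    [0, 0, 0.068, 0, 0, 0],
    [0, 0, 0.068, 0, 0, 0],
    [0, 0, 0.068, 0, 0, 0],
  ],
)

```text
t: 15.6
tool_pos: [0.4633, -0.0547, 0.0693]
eef_rot: [180.0, -0.1, 14.9]
force: [0.7, -0.3, 0.6]
gripper_width: 0.0502
```

```bash
cat > rd.py <<'E'
from meas import *
ey=np.array([.2419,.9703]);ex=np.array([.9703,-.2419])
def read(f):
    p,d,K,T=load(f); h=cv2.cvtColor(p,cv2.COLOR_RGB2HSV);H,S=h[...,0],h[...,1];X=cloud(d,K,T)
    gy=X[...,:2]@ey; gx=X[...,:2]@ex
    ws=(X[...,0]>.44)&(X[...,0]<.57)&(abs(X[...,1])<.12)
    o=ws&(H>6)&(H<22)&(S>150)&(X[...,2]>.0355)&(X[...,2]<.042)&(gx>.50)
    r=ws&((H<4)|(H>174))&(S>140)&(X[...,2]>.043)&(X[...,2]<.053)
    res={}
    for n,m,z in(('clip',o,.038),('ptr',r,.048)):
        v,u=np.nonzero(m); w=np.array([onplane(K,T,a,b,z)[:2] for a,b in zip(u,v)]); G=w@ey;g=w@ex
        if n=='ptr': s=g>g.max()-.03; G=G[s]; 
        res[n]=(np.percentile(G,3)+np.percentile(G,97))/2; print(f,n,len(G),'px',u.mean().round(1),v.mean().round(1),'gy mid',res[n].round(4),'span',np.ptp(np.percentile(G,[3,97])).round(4),'dz',np.median(X[m][:,2]).round(4),'gx',g.min().round(4),g.max().round(4))
    print('gap clip-ptr mm',1000*(res['clip']-res['ptr']))
E
python3 - <<'E'
from rd import *
plan(.463,-.0542,.066,15)
for f in('w7','w11','w12','w13'): read(f)
E
```

```text
t 15.6 tcp [ 0.4633 -0.0547  0.0693] rot [ 1.7999e+02 -1.5000e-01  1.4860e+01] F [ 0.7 -0.3  0.6] w 0.0502
shift [-0.0002 -0.0005  0.0033] turn [ 0.01 -0.15 -0.14] minrows 0.1
w7 clip 262 px 331.5 170.3 gy mid 0.1322 span 0.0089 dz 0.0383 gx 0.5164 0.534
w7 ptr 9 px 306.9 268.0 gy mid 0.0614 span 0.0022 dz 0.0476 gx 0.4741 0.5176
gap clip-ptr mm 70.8437024975191
w11 clip 261 px 145.6 35.9 gy mid 0.1309 span 0.0094 dz 0.0384 gx 0.5166 0.5338
w11 ptr 206 px 227.4 76.7 gy mid 0.0596 span 0.0044 dz 0.0479 gx 0.4737 0.5174
gap clip-ptr mm 71.25096008801079
w12 clip 388 px 114.8 54.9 gy mid 0.1307 span 0.0095 dz 0.0385 gx 0.5169 0.5339
w12 ptr 285 px 215.0 106.5 gy mid 0.0595 span 0.0041 dz 0.048 gx 0.4738 0.5178
gap clip-ptr mm 71.17781822474598
w13 clip 365 px 211.9 68.1 gy mid 0.1309 span 0.0087 dz 0.0384 gx 0.5173 0.5345
w13 ptr 273 px 279.0 161.2 gy mid 0.0602 span 0.0048 dz 0.048 gx 0.4734 0.5181
gap clip-ptr mm 70.70846730679645
```

play_rows(
  plan=[
    [0, 0, 0.001, 0, 0, 0],
    [0, 0, 0.001, 0, 0, 0],
    [0, 0, 0.001, 0, 0, 0],
    [0, 0, 0.001, 0, 0, 0],
  ],
  claw=0.005,
  squeeze=70,
)

```text
t: 16.1
tool_pos: [0.464, -0.0544, 0.0693]
eef_rot: [180.0, -0.3, 14.9]
force: [-0.9, 1.1, 5.6]
gripper_width: 0.0197
```

```bash
python3 - <<'E'
from rd import *
s=sensors.observe();t=s['tool_pos'];e=t[:2]+.071*ey
plan(e[0],e[1],t[2],15)
grab('wrist','w14');read('w14')
E
```

```text
t 16.1 tcp [ 0.464  -0.0544  0.0693] rot [179.99  -0.26  14.87] F [-0.9  1.1  5.6] w 0.0197
shift [ 0.0343 -0.0622  0.0001] turn [ 0.01 -0.26 -0.13] minrows 1.1
w14 clip 746 px 193.7 62.3 gy mid 0.1308 span 0.0091 dz 0.0384 gx 0.5172 0.5347
w14 ptr 555 px 287.1 188.6 gy mid 0.0602 span 0.0052 dz 0.0479 gx 0.4611 0.5186
gap clip-ptr mm 70.55473368918142
```

View pics/w14.png

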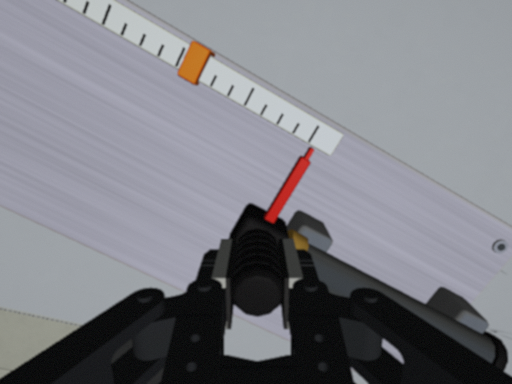

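play_rows(
  plan=[
    [0.006, -0.0105, 0, 0, 0, 0],
    [0.013, -0.0235, 0, 0, 0, 0],
    [0.02, -0.0365, 0, 0, 0, 0],
    [0.027, -0.049, 0, 0, 0, 0],
    [0.031, -0.056, 0, 0, 0, 0],
  ],
)

```text
t: 16.77
tool_pos: [0.4795, 0.0067, 0.0694]
eef_rot: [179.7, -0.2, 14.9]
force: [-1.2, -7.3, -0.3]
gripper_width: 0.02
```

play_rows(
  plan=[
    [0, 0, 0, 0, 0, 0],
    [0, 0, 0, 0, 0, 0],
  ],
)

```text
t: 17.02
tool_pos: [0.4792, 0.0057, 0.0694]
eef_rot: [179.5, -0.1, 14.8]
force: [-0.7, -8.2, -0.5]
gripper_width: 0.0196
```

```bash
python3 - <<'E'
from rd import *
s=sensors.observe();t=s['tool_pos'];print(t[:2]@ey-np.array([.464,-.0544])@ey,t[:2]@ex-np.array([.464,-.0544])@ex)
plan(*t,15)
grab('wrist','w15');read('w15')
R=Rn.from_euler('xyz',s['eef_rot'],degrees=True);print('ey in tool',R.inv().apply([*ey,0]).round(3))
E
```

```text
0.062021790042860396 0.00020102216605794032
t 17.02 tcp [0.4792 0.0057 0.0694] rot [ 1.7955e+02 -7.0000e-02  1.4840e+01] F [-0.7 -8.2 -0.5] w 0.0196
shift [0. 0. 0.] turn [ 0.45 -0.06 -0.16] minrows 0.0
w15 clip 629 px 299.7 123.6 gy mid 0.1317 span 0.0089 dz 0.0384 gx 0.5173 0.5347
w15 ptr 553 px 286.8 188.3 gy mid 0.1222 span 0.0052 dz 0.0478 gx 0.4712 0.5188
gap clip-ptr mm 9.474270339795392
ey in tool [ 0.482 -0.876 -0.006]
```

View pics/w15.png

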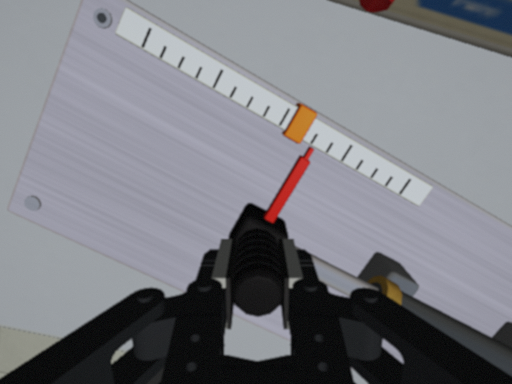

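play_rows(
  plan=[
    [0.002, -0.004, 0, 0.2, 0, 0],
    [0.0048, -0.0087, 0, 0.4, 0, 0],
    [0.0048, -0.0087, 0, 0.4, 0, 0],
    [0.0048, -0.0087, 0, 0.4, 0, 0],
    [0.0048, -0.0087, 0, 0.4, 0, 0],
  ],
)

```text
t: 17.7
tool_pos: [0.4812, 0.0139, 0.0694]
eef_rot: [179.7, 0.0, 14.8]
force: [-1.3, -8.2, 1.9]
gripper_width: 0.0201
```

```bash
python3 - <<'E'
from rd import *
for i in(16,17):
    s=sensors.observe();t=s['tool_pos'];print(t[:2]@ey-np.array([.464,-.0544])@ey,t[:2]@ex-np.array([.464,-.0544])@ex,s['force'],s['eef_rot'],s['joint_vel'].round(2))
    grab('wrist',f'w{i}');read(f'w{i}')
p=load('w17')[0][60:220,200:400];cv2.imwrite('pics/w17z.png',cv2.resize(p[:,:,::-1],None,fx=3.5,fy=3.5,interpolation=cv2.INTER_CUBIC))
E
```

```text
0.0703975535161862 0.00022707817210659842 [-1.3475165  -8.22030961  1.87262079] [1.79717892e+02 3.23494707e-02 1.47859689e+01] [-0.06  0.02 -0.01 -0.01  0.03  0.05]
w16 clip 616 px 313.6 130.9 gy mid 0.1318 span 0.009 dz 0.0385 gx 0.5173 0.5348
w16 ptr 556 px 286.9 188.3 gy mid 0.1306 span 0.0053 dz 0.0479 gx 0.4689 0.5186
gap clip-ptr mm 1.2279660256043767
0.07040326213159717 0.00025534162832541174 [-0.23264594 -6.89583055  2.66117383] [1.79715684e+02 3.21611596e-02 1.47877548e+01] [-0.02 -0.06 -0.01 -0.15 -0.1  -0.01]
w17 clip 617 px 313.6 130.9 gy mid 0.1318 span 0.009 dz 0.0384 gx 0.5173 0.5348
w17 ptr 556 px 287.0 188.4 gy mid 0.1306 span 0.0052 dz 0.0478 gx 0.4738 0.5186
gap clip-ptr mm 1.245848538964589
```

View pics/w17z.png

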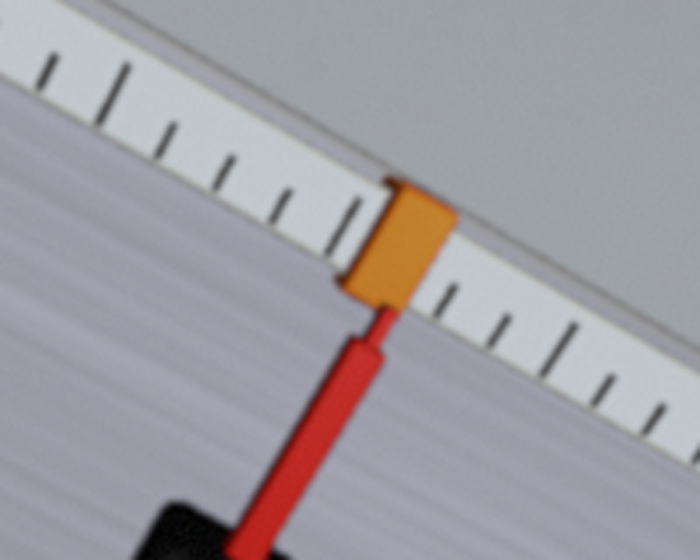

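```bash
python3 - <<'E'
from rd import *
from scipy.signal import find_peaks
p,d,K,T=load('w17')
for n,u,v,z in(('tip',312,149.1,.046),('clipedge mid',307.4,145.1,.038)): print(n,onplane(K,T,u,v,z)[:2]@ey)
def samp(f,gx,gy,z):
    p,d,K,T=load(f); W=np.array([a*ex+b*ey for a in gx for b in gy]);W=np.c_[W,np.full(len(W),z)]
    c=(W-T[:3,3])@T[:3,:3]; u=K[0,0]*c[:,0]/-c[:,2]+K[0,2]; v=-K[1,1]*c[:,1]/-c[:,2]+K[1,2]
    return cv2.remap(p,u.astype(np.float32).reshape(len(gx),-1),v.astype(np.float32).reshape(len(gx),-1),cv2.INTER_LINEAR).mean(0)
gy=np.arange(.03,.2,.0002)
for f in('w11','w12','w13','w14','w15','w17'):
    s=samp(f,np.arange(.519,.522,.0005),gy,.030).mean(1)
    pk,_=find_peaks(-s,prominence=15,distance=8);print(f,'ticks',(gy[pk]*1000).round(1))
    # pointer middle segment on z .048 : red-ness profile; clip on z .038 orange-ness
    c=samp(f,np.arange(.52,.53,.001),gy,.038); o=c[:,0]-c[:,2]; k=gy[o>o.max()/2]*1000; 
    r=samp(f,np.arange(.495,.508,.001),gy,.048); q=r[:,0]-r[:,1]; j=gy[q>q.max()/2]*1000
    t=samp(f,np.arange(.5145,.5170,.0005),gy,.046); tq=t[:,0]-t[:,1]; tj=gy[(tq>tq.max()/2)]*1000
    print('  clip',k.min().round(1),k.max().round(1),'mid',(k.min()+k.max())/2,'ptr',j.min().round(1),j.max().round(1),'mid',(j.min()+j.max())/2,'tip',tj.min().round(1),tj.max().round(1))
E
```

```text
tip 0.12947615594122747
clipedge mid 0.13085041941686887
w11 ticks [ 44.2  60.4  70.2  80.   89.6 100.2 109.8 120.2 128.4 150.2 160.  169.8
 180.2 190.2]
  clip 125.8 136.0 mid 130.89999999999938 ptr 57.0 62.2 mid 59.599999999999824 tip 58.8 61.2
w12 ticks [ 44.2  60.   70.   79.6  89.6  99.6 109.8 120.  128.6 149.8 159.8 170.
 180.2 190.2]
  clip 125.4 135.8 mid 130.5999999999994 ptr 57.0 62.2 mid 59.599999999999824 tip 58.8 60.8
w13 ticks [ 59.8  69.8  79.8  89.8  99.8 109.8 119.8 127.8 139.8 149.8 159.8 169.8
 179.8 189.8]
  clip 126.4 135.6 mid 130.99999999999937 ptr 57.4 62.6 mid 59.999999999999815 tip 58.6 60.8
w14 ticks [ 59.6  69.6  79.6  89.8  99.8 109.8 119.8 127.4 139.8 149.8 159.8 169.8
 179.8 189.8]
  clip 126.0 135.6 mid 130.7999999999994 ptr 57.4 62.8 mid 60.09999999999982 tip 58.6 60.6
w15 ticks [ 59.6  69.6  79.6  89.8  99.6 109.8 119.6 135.2 139.8 149.6 159.8 169.8
 179.8 189.8]
  clip 126.8 136.2 mid 131.49999999999937 ptr 119.2 124.8 mid 121.99999999999945 tip 120.4 122.6
w17 ticks [ 59.6  69.6  79.6  89.6  99.8 109.8 119.6 135.  139.6 149.6 159.8 169.8
 179.8 189.8]
  clip 126.8 136.4 mid 131.5999999999994 ptr 127.6 133.0 mid 130.2999999999994 tip 128.8 131.0
```

play_rows(
  plan=[
    [0.0006, -0.0012, 0, 0, 0, 0],
    [0.00125, -0.0023, 0, 0.2, 0, 0],
    [0.00125, -0.0023, 0, 0.2, 0, 0],
    [0.00125, -0.0023, 0, 0.2, 0, 0],
    [0.00125, -0.0023, 0, 0.2, 0, 0],
  ],
)

```text
t: 18.42
tool_pos: [0.4815, 0.0149, 0.0694]
eef_rot: [179.7, 0.1, 14.7]
force: [-1.2, -7.3, 1.7]
gripper_width: 0.0195
```

```bash
python3 - <<'E'
from rd import *
for i in(18,19):
    s=sensors.observe();t=s['tool_pos'];print(s['t'],t[:2]@ey-np.array([.464,-.0544])@ey,t[:2]@ex-np.array([.464,-.0544])@ex,s['force'],s['eef_rot'],s['joint_vel'].round(2))
    grab('wrist',f'w{i}');read(f'w{i}')
p=load('w19')[0][60:220,200:400];cv2.imwrite('pics/w19z.png',cv2.resize(p[:,:,::-1],None,fx=3.5,fy=3.5,interpolation=cv2.INTER_CUBIC))
grab('scene','s2');grab('top','t2')
for f,r in(('s2',(120,280,210,400)),('t2',(150,260,190,410))):
    p=load(f)[0][r[0]:r[1],r[2]:r[3]];cv2.imwrite(f'pics/{f}z.png',cv2.resize(p[:,:,::-1],None,fx=3.6,fy=3.6,interpolation=cv2.INTER_CUBIC))
E
```

```text
18.425 0.07145888793759483 0.00025875397024521796 [-1.1826869  -7.34589538  1.66979726] [1.79678999e+02 1.32412286e-01 1.47406647e+01] [ 0.13 -0.07 -0.05 -0.08  0.01  0.04]
w18 clip 614 px 315.3 131.7 gy mid 0.1318 span 0.0091 dz 0.0384 gx 0.5174 0.5348
w18 ptr 556 px 286.8 188.2 gy mid 0.1317 span 0.0052 dz 0.0478 gx 0.4681 0.5185
gap clip-ptr mm 0.15719128222280165
18.475 0.07145949973670437 0.00023011132551437052 [-0.91367098 -7.20965831  0.66151571] [1.79681810e+02 1.34970474e-01 1.47396000e+01] [-0.02  0.1  -0.04 -0.03  0.06 -0.05]
w19 clip 614 px 315.4 131.7 gy mid 0.1318 span 0.0091 dz 0.0384 gx 0.5174 0.5348
w19 ptr 553 px 286.8 188.3 gy mid 0.1317 span 0.0052 dz 0.0479 gx 0.4617 0.5185
gap clip-ptr mm 0.15650293472185828
```

View pics/w19z.png

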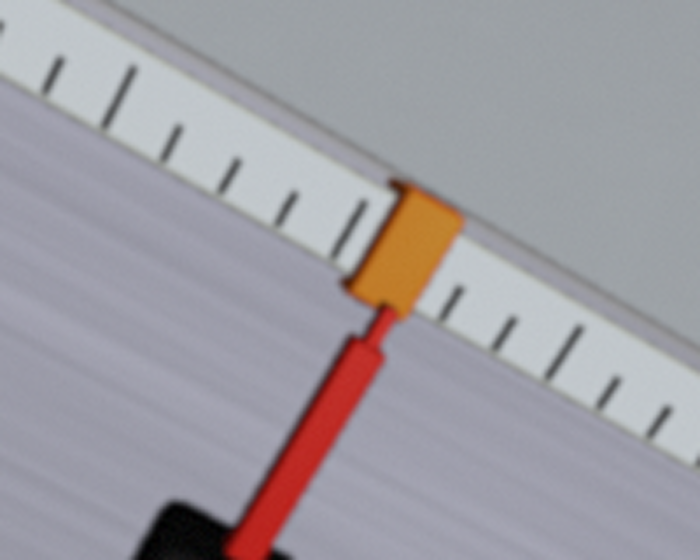

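View pics/s2z.png

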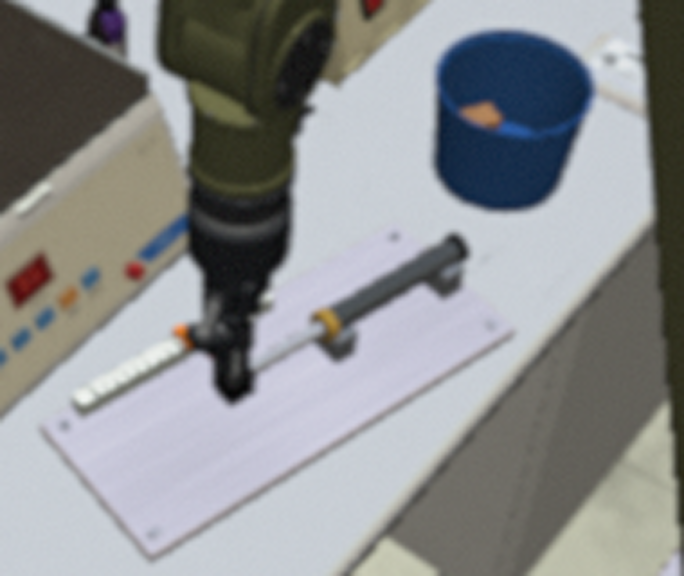

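View pics/t2z.png

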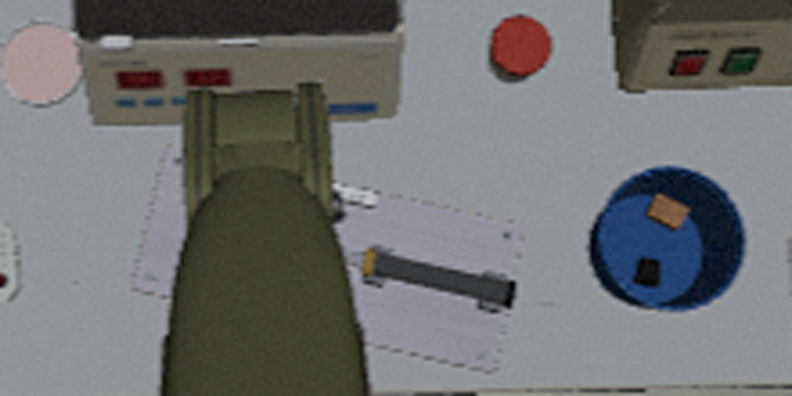

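```bash
python3 - <<'E'
from h import *
print(sensors.observe()['t'],ticket.sign_off())
E
```

```text
the job is handed in; nothing more can be done
18.625 None
```

I cleared the bung and the offcut into the blue bin. I then drew the rod out to the orange clip and handed the job in at 18.6 s, still gripping the post at 70 N.

- **Scraps:** the last top view shows the bung and the offcut both lying in the bin. The rod was at home while I cleared them.
- **Reading:** the drawn length was 71.5 mm by tool travel. The tick scale puts the clip at about 71.4 mm. The last wrist view put the pointer 0.2 mm short of the clip's middle, and the arm was steady with the spring pulling about 7 N.
- **Disagreement:** estimates of the clip's position differed by about 0.7 mm between camera angles (71.1 to 71.8 mm). I aimed between them.
- **Left alone:** the clip was not touched and read the same before and after the final moves. The cup and dish still look in place in the last top view. The tray is only partly in that view, and no move went near it.
- **Grip angle:** I first tried to line the jaws up with the rod, but the last wrist joint reached its range limit just above the post. I gripped the post about 29° off that line instead, and it held without visible slip.

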